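# Gauge the working gap under a camera lens with spacer bars

### The arm

A 6-joint arm with a two-finger parallel gripper is mounted at the origin on the work surface. World frame = base frame: x ahead of the robot, y to its left, z up, the work surface at z = 0. Lengths are in mm, angles in degrees, forces in N, time in s.
With the tool pointing down it reaches from about 250 to 725 mm from the base axis. Payload 4 kg.
Tool frame: the origin (TCP) lies midway between the tips of the shut fingers; the grasp point (between the pads) lies 19 mm behind it (grip_depth is the distance from the TCP to the grasp point, in mm); z points along the fingers, y is the line along which they close (so a half turn about z gives the same grasp; the last joint's range is limited). The gripper opens to 85 mm and grips with 20 to 120 N. Pads are 22 mm wide; open, the fingers measure 114 mm over their backs; the gripper's body (76 mm by 85 mm) begins 54 mm behind the grasp point. The pads swing forward as they close: fully open they stand 13 mm farther back than shut.
Start: joints at [-76.662, 13.785, 0.286, 76.501, 0, 90], TCP at [115.35, -486.512, 231.306] pointing down, gripper open.
Joint ranges: [-155.79, 155.79], [-60.16, 107.12], [-62.33, 73.08], [-114, 123.19], [-81.49, 82.49], [-180, 180]. Speed limits (degrees/s): [159.86, 159.86, 180, 180, 180, 180].

### API

Orientations are given as a 3x3 rotation matrix whose columns are the frame's x, y, z axes.
In Python, from cell import * gives the robot as it stands. The module is installed in compiled form; this text tells all that it offers. Calls block until the motion is done:
- move_pose(position, orientation): joint-space move of the TCP to a pose.
- move_linear(position, feed=150, ori=None, contact_N=None): straight line of the TCP; ori=None keeps the orientation; feed is the mean speed in mm/s. With contact_N (N) it stops when the force on the tool has changed by that much, and returns True; else False.
- move_joints(angles): joint-space move.
- gripper_to(opening, grip_force=None): finger opening in mm; grip_force is the grip in N (None keeps the last); returns when the fingers have stopped.
- pause(seconds).
- ik(position, orientation): joint angles nearest the present ones, or None.
- observe(): the state.
- capture(name): name is "side" or "top"; returns (picture, depth): 420x560x3 uint8, blue, green, red; 420x560 float32, mm along the optical axis (not along the pixel's ray), 0 where there is no reading.
- camera_params(name): a dict with "fx", "fy", "cx", "cy" (pixels), "position" and "rotation" of the camera in the world. Camera axes: x right, y up, looking along -z (the intrinsics and any distortion apply to the point x, -y, -z); pixel columns grow to the right and rows downward; lengths in mm; the calibration is good to about 2 mm. A picture is of the moment at which its call begins. camera_params takes no time and is no camera call.
A pose or a line that the arm cannot do raises MotionError and nothing moves.
- finish_job(): hands the job in; it is judged then, once.
The state is a dict: "clock": time; "joint_pos": joint angles; "qvel": joint speeds; "effort": joint torques, N m; "eef_pos": TCP position; "tool_rot": TCP orientation; "contact_force": force on the tool from outside, world axes, zero at the start; "ft_torque": the same for the moment, N m; "opening": finger opening in mm; "gripper_force": force on a finger pad.
Only numpy, scipy, OpenCV 4.12 (cv2) and the standard library are available. Lean on these libraries where they do the work, as an engineer would, in place of code of your own. Each camera call takes 0.05 s, during which the arm holds its last target. There are 200 camera calls.

### The job

The yellow spacer bar under the lens of the small camera stand is too loose. Take it out and lay it flat on the bench, off the white base plate, then gauge the gap with the next thicker bars, blue and red: leave the thickest one that still goes under lying flat on the plate right under the lens, with its end past the middle of the lens.

Things in the scene. Friction and masses are not known exactly. Their poses are not given: they have to be found in the camera images.
- head: Lens and camera head, fixed rigidly on the stand; its height differs from run to run. Origin: centre of the lens's lower face (upright steel barrel, 32 mm diameter); gap over the plate = origin height minus 15 mm, 24 to 46 mm. Axes as the stand's. Above the origin: black collar 42 mm wide from 45 mm, camera box 44 mm square from 75 to 130 mm, blue plug to 150 mm, an arm back to the column.
- stand: Fixed camera stand. Origin: on the bench, below the lens axis; x points from its open front (robot's side) to the column at the back, within 15 deg of world x. White base plate 15 mm high, 140 mm wide, from 160 mm before the origin to 120 mm behind it. Column 28 mm thick (foot 52 mm), 92 mm behind the origin, 315 mm high. Bars go in along +x, come out along -x.
- thin: Yellow plastic bar with one white dot, 10 mm thick, 0.08 kg. 170 mm long (its x), 40 mm wide (its y). Origin: centre of the underside. At the start it lies on the base plate, lengthwise along the stand's x, its far end under the lens, its near end free. The bench to the robot's right (y about -0.28, x about 0.40 to 0.60) is clear.
- medium: Blue plastic bar with two white dots, 20 mm thick, about 0.15 kg. 170 mm long (its x), 40 mm wide (its y). Origin: centre of the underside. At the start it lies flat on the bench to the robot's left, long side roughly along the world's x, with the thick bar beside it in either order.
- thick: Red plastic bar with three white dots, 34 mm thick, about 0.22 kg. 170 mm long (its x), 40 mm wide (its y). Origin: centre of the underside. At the start it lies flat on the bench to the robot's left, beside the blue bar.

How it is judged:
By the outcome, as a careful person would: the job done as asked, in the order asked, and still so for the second after the job is handed in, with the robot touching nothing.
It also fails if it takes over 64 s, if anything falls off the work surface, if the arm or the gripper's body presses on something with over 40 N, if the wrist force passes 120 N, or if a joint passes its speed limit or range.

## Working session

There is one attempt and no reset: what is moved stays moved. The work goes in short steps, each a Python script; the robot and the scene stay as the last script left them, time stands still between calls to the robot, and variables do not carry over. Pictures are saved under pics/ and viewed, at most 10 in all, crops included, and the job is handed in when it is done.

```bash
mkdir -p pics
cat > h.py <<'E'
from cell import *
import numpy as np, cv2
def cloud(n):
    im,d=capture(n);p=camera_params(n)
    v,u=np.mgrid[0:420,0:560]
    c=np.stack([(u-p["cx"])/p["fx"]*d,-(v-p["cy"])/p["fy"]*d,-d],-1)
    w=c@np.array(p["rotation"]).T+np.array(p["position"])
    w[d==0]=np.nan
    return im,w
E
python3 - <<'E'
from h import *
ims=[]
for n in("top","side"):
    im,w=cloud(n); np.save(n+".npy",w); cv2.imwrite(f"{n}.png",im)
    p=camera_params(n); print(n,{k:np.round(v,2).tolist() for k,v in p.items()})
    cv2.imwrite(f"pics/{n}0.png",im)
    hsv=cv2.cvtColor(im,cv2.COLOR_BGR2HSV);H,S,V=cv2.split(hsv)
    for c,(a,b) in dict(y=(20,35),b=(95,130),r=(0,8)).items():
        m=((H>=a)&(H<=b)&(S>110)&(V>60)).astype(np.uint8)
        k,l,st,ce=cv2.connectedComponentsWithStats(m)
        for i in range(1,k):
            if st[i,4]>150:
                P=w[l==i];P=P[~np.isnan(P[:,0])]
                zt=np.percentile(P[:,2],90);Q=P[abs(P[:,2]-np.median(P[:,2]))<6]
                print(c,st[i],np.nanmedian(P,0).round(1),zt.round(1),cv2.minAreaRect(Q[:,:2].astype(np.float32)) if len(Q)>5 else'')
E
```

```text
top {'fx': 392.12, 'fy': 392.12, 'cx': 279.58, 'cy': 204.51, 'position': [484.31, 138.48, 721.77], 'rotation': [[-0.0, 0.99, -0.16], [-1.0, -0.01, -0.05], [-0.06, 0.16, 0.98]]}
y [ 362  172   39   97 1900] [558.6  -2.1  24.1] 25.7 ((571.9945068359375, -5.492820739746094), (40.60514831542969, 169.47203063964844), 76.20843505859375)
b [ 172  217   26   97 2346] [492.2 348.9  19.1] 20.8 ((494.9118347167969, 351.4390869140625), (169.5235595703125, 41.18083953857422), 1.1830371618270874)
r [ 228  217   40  100 2186] [488.  233.5  33.2] 34.7 ((492.1194152832031, 235.45547485351562), (169.420166015625, 40.22312927246094), 9.662117958068848)
side {'fx': 499.37, 'fy': 499.37, 'cx': 270.96, 'cy': 212.04, 'position': [466.31, -350.84, 696.77], 'rotation': [[0.97, 0.19, -0.14], [-0.23, 0.75, -0.62], [-0.01, 0.63, 0.78]]}
y [ 236  298  114   26 2633] [562.6  -8.7  24.8] 26.4 ((571.100341796875, -8.08791732788086), (42.074798583984375, 168.48106384277344), 76.18315887451172)
b [ 161  142   91   38 2031] [493.  340.7  18.6] 20.7 ((494.0848388671875, 348.56640625), (170.05743408203125, 45.46247482299805), 1.5537968873977661)
b [340 239  12  19 183] [631.2 -26.5 191. ] 192.6 ((631.92724609375, -23.24435806274414), (16.59783172607422, 12.485908508300781), 70.88107299804688)
r [ 164  175  100   57 2891] [489.5 223.9  32.2] 34.7 ((490.8559265136719, 232.40667724609375), (169.82720947265625, 44.32864761352539), 9.749768257141113)
```

View pics/top0.png

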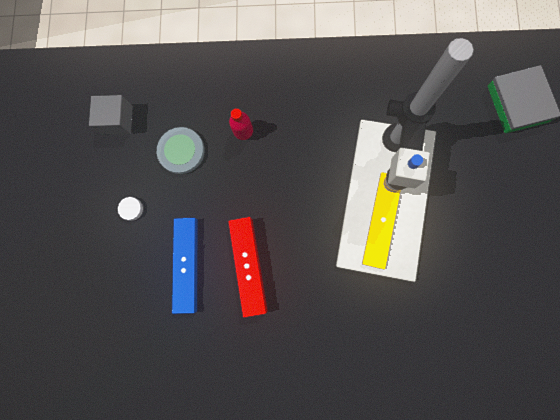

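View pics/side0.png

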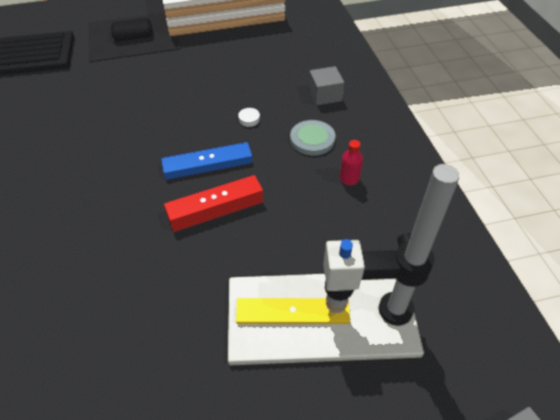

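Run:
```python
from h import *
w={n:np.load(n+".npy") for n in("top","side")}
for n in w:
    P=w[n].reshape(-1,3);P=P[~np.isnan(P[:,0])]
    # plate
    Q=P[(abs(P[:,2]-15)<4)&(P[:,0]>380)&(abs(P[:,1])<200)]
    print(n,"plate",len(Q),np.median(Q,0),cv2.minAreaRect(Q[:,:2].astype(np.float32)))
    Q=P[(P[:,2]>40)&(P[:,0]>520)&(abs(P[:,1]+20)<90)]
    h,e=np.histogram(Q[:,2],np.arange(40,340,6))
    print([(int(a),int(b)) for a,b in zip(e,h) if b])
    for lo,hi in((186,200),(160,184)):
        R=Q[(Q[:,2]>lo)&(Q[:,2]<hi)];
        if len(R)>9: print(lo,hi,np.median(R,0),np.percentile(R[:,2],[10,50,90]),cv2.minAreaRect(R[:,:2].astype(np.float32)))
# lens barrel columns in side image
s=w["side"]; 
for u in (344,348,352):
    print(u,[(v,s[v,u].round(0).tolist()) for v in range(225,330,5)])
```

```text
top plate 7417 [ 5.88551865e+02 -2.39633521e-01  1.41073340e+01] ((613.8351440429688, -16.68963623046875), (139.92474365234375, 279.72412109375), 78.94577026367188)
[(40, 27), (46, 26), (52, 34), (58, 34), (64, 35), (70, 15), (76, 14), (82, 15), (88, 30), (94, 30), (100, 19), (106, 9), (112, 2), (118, 44), (124, 60), (130, 76), (136, 113), (142, 129), (148, 370), (154, 861), (160, 149), (166, 728), (172, 144), (178, 56), (184, 77), (190, 139), (196, 44), (202, 44), (208, 46), (214, 49), (220, 48), (226, 53), (232, 50), (238, 60), (244, 58), (250, 58), (256, 59), (262, 68), (268, 65), (274, 64), (280, 74), (286, 74), (292, 80), (298, 78), (304, 88), (310, 493), (316, 6)]
186 200 [639.38606123 -25.25458782 190.9603275 ] [188.08071194 190.9603275  197.07920868] ((676.6792602539062, -31.863513946533203), (26.588993072509766, 104.62875366210938), 82.66413116455078)
160 184 [634.9598082  -21.77371085 170.61373144] [163.02455155 170.61373144 173.26773417] ((676.20654296875, -28.460880279541016), (46.00746536254883, 132.01101684570312), 79.18798065185547)
side plate 10422 [599.23894328 -45.6
[... 2202 characters left out ...]
(315, [649.0, -36.0, 24.0]), (320, [646.0, -44.0, 25.0]), (325, [646.0, -47.0, 14.0])]
352 [(225, [719.0, 139.0, 0.0]), (230, [714.0, 127.0, 2.0]), (235, [712.0, 119.0, 0.0]), (240, [709.0, 110.0, -2.0]), (245, [639.0, -26.0, 193.0]), (250, [644.0, -19.0, 171.0]), (255, [641.0, -26.0, 170.0]), (260, [638.0, -34.0, 172.0]), (265, [636.0, -41.0, 173.0]), (270, [635.0, -45.0, 167.0]), (275, [636.0, -46.0, 155.0]), (280, [637.0, -46.0, 144.0]), (285, [638.0, -47.0, 133.0]), (290, [645.0, -38.0, 103.0]), (295, [669.0, -0.0, 14.0]), (300, [665.0, -9.0, 16.0]), (305, [nan, nan, nan]), (310, [661.0, -24.0, 13.0]), (315, [657.0, -33.0, 16.0]), (320, [655.0, -40.0, 12.0]), (325, [652.0, -48.0, 14.0])]
```

The pictures show the yellow bar on the plate (top view, 382,225), with its far end under the lens at about (400,180). The blue bar is at (184,265) and the red at (247,267).

- **Stand:** origin is about (633,-20), with its x axis at -11°.
- **Gap:** the box top is at 171.5 mm and the plug top at 191.5 mm. Both put the lens face at z = 41.5, so the gap is about 26.5 mm. Blue (20 mm) fits and red (34 mm) doesn't.

I'll take the yellow bar out first.

```bash
cat >> h.py <<'E'
def ax(deg): a=np.radians(deg); return np.array([np.cos(a),np.sin(a),0])
def R(deg):
    """tool down, closing line across a bar whose long axis is at deg"""
    best=None
    for k in(0,180):
        x=ax(deg+k);z=np.array([0,0,-1.]);M=np.column_stack([x,np.cross(z,x),z])
        q=ik([500,0,150],M)
        if q is not None and(best is None or abs(q[5])<best[0]): best=(abs(q[5]),M)
    return best[1]
O=np.array([633.4,-20.5,0]); SX=-11.05
def grasp(c,deg,h,force):
    """grasp 45 mm behind the bar's centre; touch the surface, back off 3 mm, close"""
    p=np.array([*c,0.])-45*ax(deg); M=R(deg); gripper_to(60)
    move_pose(p+[0,0,h+70],M); move_linear(p+[0,0,h+22],200)
    hit=move_linear(p+[0,0,h-14],30,contact_N=5)
    e=np.array(observe()["eef_pos"]);print("touch",hit,e.round(1))
    move_linear(e+[0,0,4.5],60); gripper_to(30,force); st("grip")
def st(t):
    s=observe();print(t,"t",round(s["clock"],2),np.round(s["eef_pos"],1),"open",round(s["opening"],1),"F",np.round(s["contact_force"],1),"g",round(s["gripper_force"],1))
E
python3 - <<'E'
from h import *
grasp((571.5,-6.8),-13.8,15,40)
E
```

```text
touch True [527.5   4.   10. ]
grip t 4.63 [527.5   4.   14.5] open 38.9 F [0.1 0.9 2.3] g 41.4
```

Run:
```python
from h import *
e=np.array(observe()["eef_pos"])
e=e+[0,0,1.5]-8*ax(SX); move_linear(e,60)
e=e-77*ax(SX); move_linear(e,120); st("out")
move_linear(e+[0,0,70],200); st("up")
im,w=cloud("side"); cv2.imwrite("pics/y1.png",im)
```

```text
out t 5.71 [445.4  20.3  16.3] open 38.5 F [ 1.1 -0.3 -1. ] g 41.1
up t 6.21 [444.8  20.2  85.9] open 39.0 F [-0.3  0.6 -0.7] g 41.1
```

View pics/y1.png

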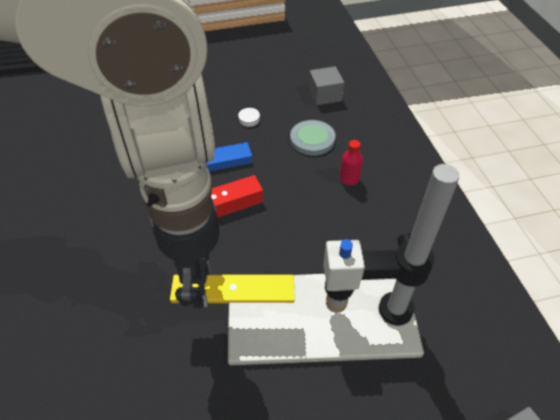

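The yellow bar is held level, with its far end at (295,288), clear of the lens. Next I lay it down on the right and pick up the blue bar.

Run:
```python
from h import *
M=R(-13.8)
move_linear([450,-280,80],250,ori=R(-10))
move_linear([450,-280,8],150)
hit=move_linear([450,-280,-3],20,contact_N=4); st(f"down {hit}")
gripper_to(60); e=np.array(observe()["eef_pos"]); move_linear(e+[0,0,90],200); st("rel")
im,w=cloud("top"); cv2.imwrite("pics/y2.png",im)
H,S,V=cv2.split(cv2.cvtColor(im,cv2.COLOR_BGR2HSV))
P=w[(H>=20)&(H<=35)&(S>110)&(V>60)];P=P[~np.isnan(P[:,0])];P=P[P[:,2]<40]
if len(P)>20: print(np.percentile(P[:,2],[5,50,95]),cv2.minAreaRect(P[:,:2].astype(np.float32)))
grasp((494.5,350),1.3,0,50)
e=np.array(observe()["eef_pos"]); move_linear(e+[0,0,90],200); st("lift")
im,w=cloud("side"); cv2.imwrite("pics/b1.png",im)
np.save("side_b.npy",w)
H,S,V=cv2.split(cv2.cvtColor(im,cv2.COLOR_BGR2HSV))
P=w[(H>=20)&(H<=35)&(S>110)&(V>60)];P=P[~np.isnan(P[:,0])];P=P[P[:,2]<40]
if len(P)>20: print(np.percentile(P[:,2],[5,50,95]),cv2.minAreaRect(P[:,:2].astype(np.float32)))
```

```text
down True t 8.72 [ 450.4 -280.3   -0.5] open 38.9 F [-1.   0.5  3.5] g 41.7
rel t 9.66 [ 449.  -279.4   87.8] open 60.1 F [-0.   0.8 -0.2] g 0.0
[ 0.96059337  8.56358018 10.6289271 ] ((496.9438171386719, -289.8289489746094), (50.0177116394043, 174.288330078125), 80.32013702392578)
touch True [449.2 348.8  -5. ]
grip t 13.98 [449.2 348.9  -0.5] open 38.9 F [-0.1  0.6  1.3] g 52.7
lift t 14.58 [448.6 348.4  88.5] open 39.0 F [-0.5 -0.5 -2.9] g 52.3
```

View pics/b1.png

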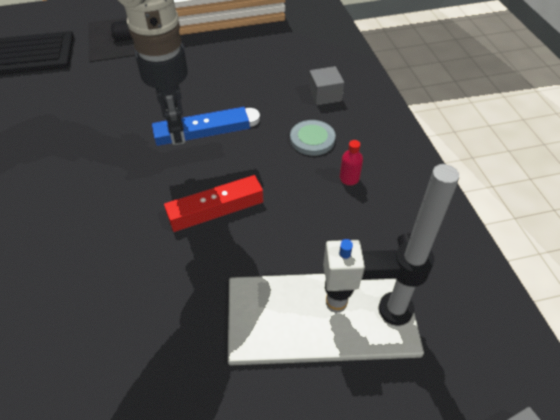

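Yellow lies flat on the bench at about (497,-290) and the plate is empty. Blue is held level (200,125), so I'll insert it.

Run:
```python
from h import *
M=R(SX); p=O-185*ax(SX)
move_linear(p+[0,0,90],250,ori=M)
move_linear(p+[0,0,30],150)
move_linear(p+[0,0,17.5],50,contact_N=6); st("low")
im,w=cloud("side"); cv2.imwrite("pics/b2.png",im)
q=O-105*ax(SX)
hit=move_linear(q+[0,0,17.5],50,contact_N=6); st(f"in {hit}")
im,w=cloud("side"); cv2.imwrite("pics/b3.png",im)
cv2.imwrite("pics/b23.png",np.hstack([cv2.resize(cv2.imread(f"pics/{k}.png")[200:400,150:450],None,fx=1.33,fy=1.33) for k in("b2","b3")]))
```

```text
low t 17.07 [451.6  14.9  17.4] open 39.0 F [ 0.7 -0.1 -1.5] g 52.3
in False t 18.87 [ 5.30e+02 -3.00e-01  1.75e+01] open 39.0 F [ 0.3 -0.1 -0.7] g 52.3
```

View pics/b23.png

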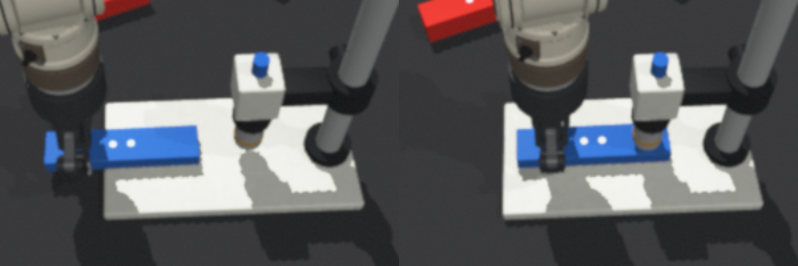

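Blue went in without touching anything. In the right-hand picture its end, at (668,150), is past the barrel at (648,140). I'll set it down, release, retreat and verify.

Run:
```python
from h import *
e=np.array(observe()["eef_pos"])
hit=move_linear(e-[0,0,6],20,contact_N=4); st(f"down {hit}")
gripper_to(60); e=np.array(observe()["eef_pos"]); move_linear(e+[0,0,60]-30*ax(SX),120)
move_pose([330,-60,250],R(SX)); pause(.5); st("away")
for n in("top","side"):
    im,w=cloud(n); cv2.imwrite(f"pics/f_{n}.png",im)
    H,S,V=cv2.split(cv2.cvtColor(im,cv2.COLOR_BGR2HSV))
    m=(H>=95)&(H<=130)&(S>110)&(V>60)&(w[...,2]<50)
    P=w[m];P=P[abs(P[:,2]-35)<5]
    if len(P)<20: continue
    d=P-O; a=d@ax(SX); b=d@ax(SX+90)
    print(n,len(P),"z",np.percentile(P[:,2],[5,50,95]).round(1),"x",a.min().round(1),a.max().round(1),"y",np.percentile(b,[1,99]).round(1))
```

```text
down True t 19.18 [ 5.305e+02 -3.000e-01  1.450e+01] open 38.4 F [ 0.7 -1.   4.9] g 53.1
away t 21.73 [330.1 -59.9 249.8] open 59.9 F [ 0.   0.3 -0.3] g 0.0
top 1844 z [32.1 34.  36. ] x -143.1 26.4 y [-17.6  21.8]
side 2354 z [32.4 34.7 36.6] x -143.0 25.0 y [-21.3  18. ]
```

View pics/f_side.png

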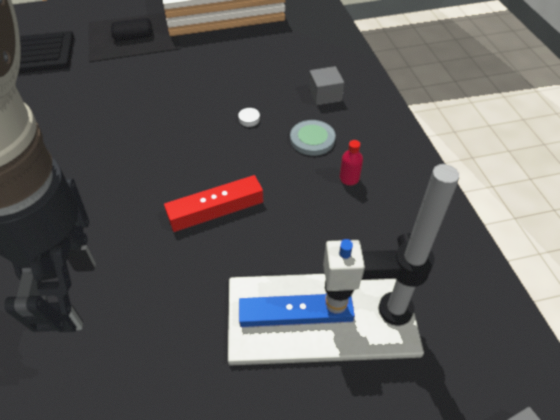

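The blue bar lies flat (top at z about 35) and is centred, with its end about 25 mm past the lens axis at (352,310). The gripper is clear of everything, so I'm handing in.

```bash
python3 -c "
from cell import *
print(finish_job())"
```

```text
the job is handed in; nothing more can be done
None
```

The job is handed in: the yellow bar lies flat on the bench off the plate, and the blue bar lies flat under the lens with its end about 25 mm past the middle; I ruled out red (34 mm) from the camera-measured gap of about 26.5 mm and did not try it physically.

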